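# Set the range knob and hold the split housing shut

## Task

Turn the bar knob in the open lower half of the instrument housing until its white pointer stands on the long index line; only then fit the loose cover over it, both holes on the two dowels and the knob coming up through the window. Press the cover down against its sprung shielding frame until the two halves meet flush all round, and finish while still holding it pressed shut: do not let go. Leave the multimeter, the round lid and the solder spool where they are.

Things in the scene. Friction and masses are not known exactly. Their poses are not given: they have to be found in the camera images.
- lower_half: Grey plastic lower half of a split housing, 150 x 80 mm, on an aluminium plate 184 x 112 x 10 mm fixed to the bench. Origin: centre of the plate's underside, on the bench; x along its length (the index line runs from the knob towards +x), y across, z up. Its rim, the parting plane, is 34 mm above the bench.
- seat (a point): Centre of the lower half's parting plane, on the knob's axis, 34 mm above the bench; axes as the lower half. When the housing is shut flush the cover's origin is here, its x axis along this x axis (either way round). Keep clear of two fixed things: an open black box 78 mm high (x 0.29 to 0.51, y 0.02 to 0.19 m) and the soldering station, 210 mm high (x 0.39 to 0.56, y -0.32 to -0.15 m).
- dowel (a point): Tip of the steel dowel at the lower half's x = +62 mm, y = 0; a second one stands at x = -62 mm. Each is 8 mm in diameter and rises 16 mm above the parting plane: 10 mm straight, then a 6 mm cone to a 3 mm tip.
- spring_frame (a joint): How far the sprung steel shielding frame is pressed down, m. The frame is a rectangle 104 x 62 mm outside, 94 x 52 mm inside, round the knob. At 0 it stands 5 mm proud of the parting plane and carries the cover; it starts to give at 3.5 N and is level with the plane (0.005) at 7 N; let go, it rises again.
- knob (a joint): Angle of the bar knob, rad, 0 to 1.9, growing clockwise seen from above; it stays where left (friction 0.04 N m). At 1.4 the pointer is on the index line and the bar lies along the lower half's x axis; at value v the pointer end points 1.4 - v anticlockwise of that axis. Over about 0.25 off the index the bar does not pass the cover's window.
- knob_grip (a point): On the knob's axis, 30 mm above the parting plane (64 mm above the bench), where the bar is gripped. The black bar is 30 mm long, 8 mm thick, and reaches from 14 to 40 mm above the parting plane, on an 8 mm stem; a white line on its top and down one end is the pointer. Take the bar's direction from knob.
- cover: Loose hollow grey plastic cover, about 0.15 kg, right way up on the bench. Origin: centre of its underside; x along its length, z up; same either way round. A flange 150 x 80 x 8 mm at the foot carries a body 96 mm long (x), 56 mm wide (y), its top 34 mm above the underside; take it across the 56 mm. Through holes of 9.8 mm in the flange at x = +62 and -62 mm, y = 0.
- window (a point): Centre of the cover's top face, 34 mm above its underside; axes as the cover. The window there, for the knob's bar, is 48 mm long (x) and 16 mm wide (y) through the 4 mm top.
- multimeter: Bystander: handheld multimeter 150 x 74 x 44 mm lying on the blue mat nearest the work; origin at the centre of its underside.
- flux_lid: Bystander: round pinkish lid, 51 mm in diameter, 9 mm high, lying on the bench; origin at the centre of its underside.
- solder_spool: Bystander: solder spool, 60 mm in diameter, 34 mm high, standing on the bench; origin at the centre of its underside.

How it is judged:
By the outcome, as a careful person would: the job done as asked, in the order asked, and still so for the second after the job is handed in, while the arm keeps its last pose, push and grip.
It also fails if it takes over 61 s, if anything falls off the work surface, if the arm or the gripper's body presses on something with over 40 N, if the wrist force passes 120 N, or if a joint passes its speed limit or range.

## Robot

A 7-joint arm with a two-finger parallel gripper is mounted at the origin on a cart in front of the work surface, level with it; the furniture and walls round the work are solid. World frame = base frame: x ahead of the robot, y to its left, z up, the work surface at z = 0. Lengths are in m, angles in rad, forces in N, time in s.
With the tool pointing down it reaches from about 0.425 to 0.875 m from the base axis. Payload 4.7 kg.
Tool frame: the origin (TCP) lies at the very end of the fingers, on their centre line; the grasp point (between the pads) lies 19 mm behind it; z points along the fingers, y is the direction in which the jaws open and shut (so a half turn about z gives the same grasp; the last joint's range is limited). The gripper opens to 87 mm and grips with 3 to 60 N. Pads are 19 mm wide; open, the fingers measure 117 mm over their backs; the gripper's body (75 mm by 190 mm) begins 51 mm behind the grasp point.
Start: joints at [-1.119, 0.321, -0.07, 1.45, 0.023, 1.371, -0.057], TCP at [0.276, 0.589, 0.223] pointing down, gripper open.
Joint ranges: [-2.86, 2.86], [-0.3, 2.09], [-1.38, 1.24], [0.06, 2.45], [-1.56, 4.7], [0.09, 2.05], [-2.69, 2.69]. Speed limits (rad/s): [2.57, 2.57, 3.14, 3.14, 3.14, 3.14, 3.14].

## Interface

Orientations are given as a rotation vector (axis times angle).
In Python, from bench import ctrl, get_image, camera_info gives the robot as it stands.
- The arm moves only by the tool carry_out, never from a script. Its argument "commands" is a list of rows, each an object of numbers: "tx", "ty", "tz": the shift along the tool's x, y, z in m; "rx", "ry", "rz": the turn, a rotation vector about the tool's x, y, z in rad; "jaw": the opening, from 0 (shut) to 1 (fully open). In form: [{"tx": .., "ty": .., "tz": .., "rx": .., "ry": .., "rz": .., "jaw": ..}, ...]. A call has 1 to 12 rows; each row is the pose to reach, as a shift and turn from the pose commanded when the call began, along the tool's axes at that moment; what a row does not reach only later rows make up. A row lasts 1/8 s, in which the tool goes at most 62.5 mm and 10.7 degrees, less where a joint would pass 70% of its speed; a pose out of reach is approached as far as the arm can. A call with a gripper value outside its range is refused whole. The fingers move at their own pace and stop on an object; "grip_force" is the grip in N (left out, the last holds). Time passes only in rows, so rows that repeat a pose let the fingers close. It gives the time, the measured TCP pose, the force and the opening at its end, in the units of the state.
- ctrl.get_state(): the state, without advancing time (a new reading comes with each control period).
- get_image(name): name is "scene" or "top" or "wrist"; returns the picture (400x640x3 uint8, red, green, blue); there is no depth.
- camera_info(name): a dict with "intrinsics" (3x3 intrinsics, pixels), "R" (3x3) and "t" (3): a world point X has camera coordinates R X + t. Camera axes: x right, y down, z forward; pixel columns grow to the right and rows downward; lengths in m; the calibration is good to about 2 mm. A picture is of the moment at which its call begins: read the wrist's pose just before it. camera_info takes no time and is no camera call; for the wrist camera it gives the pose at the moment of the call.
- ctrl.close_job(): hands the job in, once; it reports no verdict.
The state is a dict: "time": time; "joint_positions": joint angles; "qd": joint speeds; "joint_torque": joint torques, N m; "position": TCP position; "tool_rot": TCP orientation; "ft_force": force on the tool from outside, world axes, zero at the start; "torque": the same for the moment, N m; "grip_width": opening from 0.0 (shut) to 1.0 (fully open).
Only numpy, scipy, OpenCV 4.12 (cv2) and the standard library are available. Lean on these libraries where they do the work, as an engineer would, in place of code of your own. Each camera call takes 0.05 s, during which the arm holds its last target.

## Working session

There is one attempt and no reset: what is moved stays moved. The work goes in short steps, Python scripts to look and compute and a tool call to move; the robot and the scene stay as the last step left them, time stands still between calls to the robot, and variables do not carry over. Pictures are saved under pics/ and viewed, and the job is handed in when it is done.

Besides the shell and the picture viewer there is one more tool, called after "Request:" as name([rows], argument=value, ...), one row to a line, values as JSON. carry_out: Moves the arm, as the interface text tells. Its arguments: {"type":"object","properties":{"commands":{"type":"array"},"grip_force":{"type":"number"}},"required":["commands"]}

```bash
ls; mkdir -p pics; python3 - <<'E'
from bench import ctrl,get_image,camera_info
import cv2
s=ctrl.get_state();print(s)
for n in("scene","top","wrist"):
    i=camera_info(n);print(n,i)
    cv2.imwrite(f"pics/{n}0.png",get_image(n)[:,:,::-1])
E
```

```text
pics
{'time': 0.0, 'joint_positions': array([-1.11887767,  0.32181219, -0.07007405,  1.45168192,  0.02259891,
        1.37080622, -0.05690325]), 'qd': array([-0.00034764,  0.00160939, -0.00105427, -0.00083172,  0.00092276,
        0.00070998,  0.00102274]), 'joint_torque': array([-3.73310002e-05, -4.91282988e+01, -4.03929306e-01, -3.12531388e+01,
       -6.40424690e-02,  4.35093138e-02,  1.66163468e-04]), 'position': array([0.27539067, 0.58815891, 0.22146499]), 'tool_rot': array([-6.82148887e-01, -3.06631310e+00,  2.97566058e-03]), 'ft_force': array([-0.174189  ,  0.07280819,  0.46570155]), 'torque': array([ 0.03091363,  0.05702466, -0.0313629 ]), 'grip_width': 1.002270283862051}
scene {'intrinsics': array([[495.66435096,   0.        , 318.37515847],
       [  0.        , 495.66435096, 192.72894929],
       [  0.        ,   0.        ,   1.        ]]), 'R': array([[ 0.71963262, -0.69420155, -0.01459781],
       [-0.30748497, -0.29975857, -0.90310453],
       [ 0.62256075,  0.65439208, -0.42917259]]), 't': array([-0.37727045,  0.28112144,  0.68532709])}
top {'intrinsics': array([[454.23246474,   0.        , 313.3781724 ],
       [  0.        , 454.23246474, 196.15060929],
       [  0.        ,   0.        ,   1.        ]]), 'R': array([[ 0.02264242, -0.99972035,  0.00682252],
       [-0.99376344, -0.02325176, -0.10905771],
       [ 0.10918585, -0.00431064, -0.99401201]]), 't': array([0.06250877, 0.62316392, 1.02048936])}
wrist {'intrinsics': array([[324.3593655 ,   0.        , 318.87595037],
       [  0.        , 324.3593655 , 201.65763082],
       [  0.        ,   0.        ,   1.        ]]), 'R': array([[ 0.42440105,  0.90547188, -0.00210116],
       [ 0.87424638, -0.40915907,  0.26130849],
       [ 0.23574778, -0.11273653, -0.96525305]]), 't': array([-0.64986651, -0.03200664,  0.3907512 ])}
```

View pics/scene0.png

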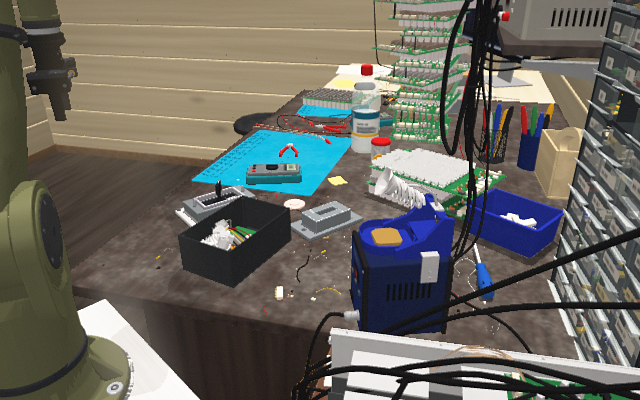

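View pics/top0.png

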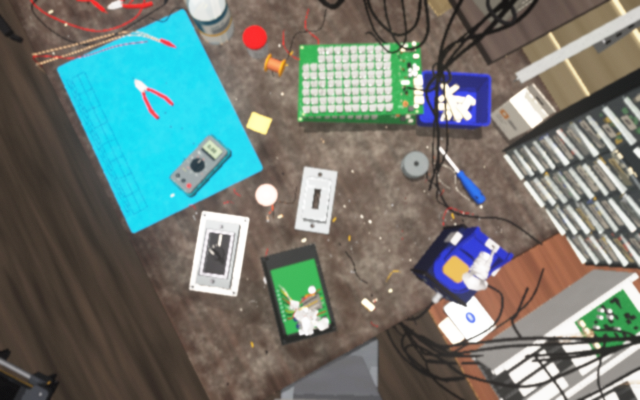

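View pics/wrist0.png

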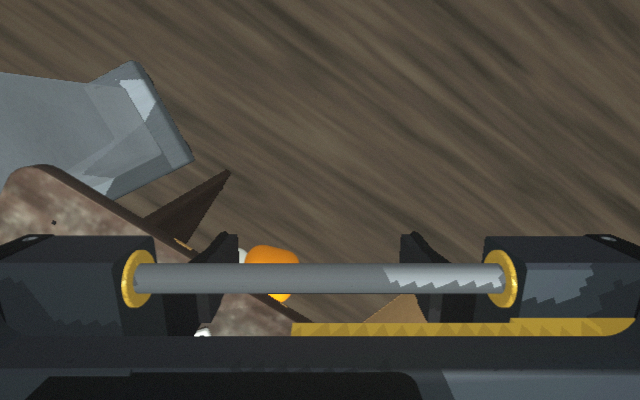

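```bash
cat > h.py <<'E'
import numpy as np,cv2
from bench import ctrl,get_image,camera_info
def ray(ci,u,v,z):
    K,R,t=map(np.array,(ci["intrinsics"],ci["R"],ci["t"]))
    d=R.T@np.linalg.solve(K,[u,v,1.]);c=-R.T@t
    return c+d*(z-c[2])/d[2]
def proj(ci,X):
    p=np.array(ci["intrinsics"])@(np.array(ci["R"])@np.array(X)+np.array(ci["t"]));return p[:2]/p[2]
E
python3 - <<'E'
from h import *
im=cv2.imread("pics/top0.png")
c=im[150:310,170:350];cv2.imwrite("pics/top0c.png",cv2.resize(c,None,fx=3.7,fy=3.7,interpolation=cv2.INTER_CUBIC))
ci=camera_info("top")
for n,u,v,z in(("seat",219,252,.034),("cover",317,198,.034),("lid",266,195,.009),("mm",202,165,.04),("spool",415,165,.034)):print(n,ray(ci,u,v,z).round(3))
E
```

```text
seat [0.488 0.29  0.034]
cover [0.617 0.068 0.034]
lid [0.624 0.189 0.009]
mm [0.688 0.337 0.04 ]
spool [ 0.7   -0.159  0.034]
```

View pics/top0c.png

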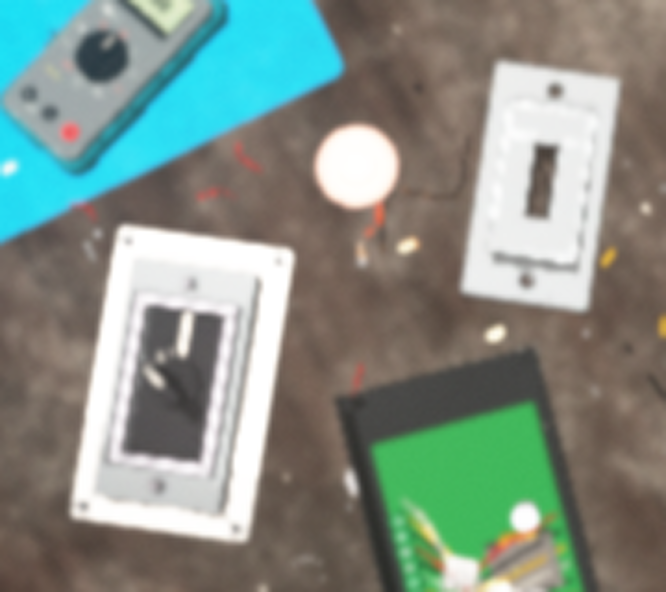

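```bash
cat >> h.py <<'E'
from scipy.spatial.transform import Rotation as Ro
def delta(pos,Rt,s=None):
    s=s or ctrl.get_state();R0=Ro.from_rotvec(s["tool_rot"])
    return R0.inv().apply(np.array(pos)-s["position"]).round(4),(R0.inv()*Rt).as_rotvec().round(4)
def down(yaw): # tool z down, tool y axis at world angle yaw
    y=np.array([np.cos(yaw),np.sin(yaw),0]);z=np.array([0,0,-1.]);x=np.cross(y,z)
    return Ro.from_matrix(np.c_[x,y,z])
E
python3 - <<'E'
from h import *
ci=camera_info("top")
f=lambda l,z:np.array([ray(ci,u/3.7+170,v/3.7+150,z)for u,v in l])
P=f([(122,226),(293,248),(247,541),(71,517)],.010);print(P.round(4),P.mean(0))
print([np.linalg.norm(P[i]-P[i-1]).round(4) for i in range(4)],[np.degrees(np.arctan2(d[1],d[0])).round(2) for d in (P[0]-P[3],P[1]-P[2],P[0]-P[1])])
C=f([(496,62),(621,80),(588,312),(461,292)],.008);print(C.round(4),C.mean(0))
print([np.linalg.norm(C[i]-C[i-1]).round(4) for i in range(4)],[np.degrees(np.arctan2(d[1],d[0])).round(2) for d in (C[0]-C[3],C[1]-C[2],C[0]-C[1])])
s=ctrl.get_state();w=camera_info("wrist");R=np.array(w["R"]);c=-R.T@w["t"]
Rt=Ro.from_rotvec(s["tool_rot"]);print("cam in tool",Rt.inv().apply(c-s["position"]),Rt.inv().apply(R))
print(Rt.as_matrix().round(3))
E
```

```text
[[0.5826 0.3366 0.01  ]
 [0.5711 0.227  0.01  ]
 [0.387  0.2488 0.01  ]
 [0.3994 0.3595 0.01  ]] [0.48501794 0.29299212 0.01      ]
[np.float64(0.1847), np.float64(0.1102), np.float64(0.1854), np.float64(0.1114)] [np.float64(-7.13), np.float64(-6.74), np.float64(83.99)]
[[0.6947 0.1007 0.008 ]
 [0.6848 0.0195 0.008 ]
 [0.5348 0.038  0.008 ]
 [0.5456 0.1193 0.008 ]] [0.61496921 0.0693737  0.008     ]
[np.float64(0.1502), np.float64(0.0817), np.float64(0.1512), np.float64(0.0819)] [np.float64(-7.12), np.float64(-7.03), np.float64(83.07)]
cam in tool [ 0.07089515  0.00092389 -0.16260659] [[-5.55612827e-04  9.99999761e-01  4.12102020e-04]
 [-9.65272728e-01 -4.28658871e-04 -2.61243904e-01]
 [-2.61243665e-01 -5.42941305e-04  9.65272735e-01]]
[[-0.906  0.424 -0.001]
 [ 0.424  0.906 -0.001]
 [-0.    -0.001 -1.   ]]
```

```bash
python3 - <<'E'
from h import *
print(delta([.485,.293,.19],down(np.radians(120))))
E
```

```text
(array([-0.315 , -0.1786,  0.032 ]), array([-1.300e-03, -6.000e-04, -9.613e-01]))
```

Request:
carry_out([
  {"tx": -0.315, "ty": -0.179, "tz": 0.032, "rz": -0.961, "jaw": 0.5},
  {"tx": -0.315, "ty": -0.179, "tz": 0.032, "rz": -0.961, "jaw": 0.5},
  {"tx": -0.315, "ty": -0.179, "tz": 0.032, "rz": -0.961, "jaw": 0.5},
  {"tx": -0.315, "ty": -0.179, "tz": 0.032, "rz": -0.961, "jaw": 0.5},
  {"tx": -0.315, "ty": -0.179, "tz": 0.032, "rz": -0.961, "jaw": 0.5},
  {"tx": -0.315, "ty": -0.179, "tz": 0.032, "rz": -0.961, "jaw": 0.5},
  {"tx": -0.315, "ty": -0.179, "tz": 0.032, "rz": -0.961, "jaw": 0.5},
  {"tx": -0.315, "ty": -0.179, "tz": 0.032, "rz": -0.961, "jaw": 0.5},
  {"tx": -0.315, "ty": -0.179, "tz": 0.032, "rz": -0.961, "jaw": 0.5},
  {"tx": -0.315, "ty": -0.179, "tz": 0.032, "rz": -0.961, "jaw": 0.5},
])

```text
invalid input
```

```bash
python3 - <<'E'
from h import *
import json
s=ctrl.get_state();print(s["time"],s["position"],s["tool_rot"],s["qd"].round(3),s["joint_positions"].round(2))
w=camera_info("wrist");json.dump({k:np.array(v).tolist() for k,v in w.items()},open("w1.json","w"))
cv2.imwrite("pics/w1.png",get_image("wrist")[:,:,::-1])
E
```

```text
0.15 [0.27540903 0.58832242 0.22171576] [-6.82079855e-01 -3.06639365e+00  2.21300520e-03] [ 0.001 -0.002  0.    -0.002  0.    -0.    -0.001] [-1.12  0.32 -0.07  1.45  0.02  1.37 -0.06]
```

View pics/w1.png

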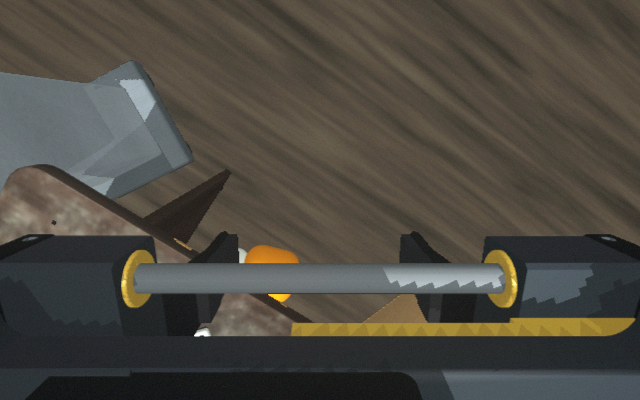

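Request:
carry_out([
  {"tx": -0.315, "ty": -0.179, "tz": 0.032, "rx": 0, "ry": 0, "rz": -0.961, "jaw": 0.5},
  {"tx": -0.315, "ty": -0.179, "tz": 0.032, "rx": 0, "ry": 0, "rz": -0.961, "jaw": 0.5},
  {"tx": -0.315, "ty": -0.179, "tz": 0.032, "rx": 0, "ry": 0, "rz": -0.961, "jaw": 0.5},
  {"tx": -0.315, "ty": -0.179, "tz": 0.032, "rx": 0, "ry": 0, "rz": -0.961, "jaw": 0.5},
  {"tx": -0.315, "ty": -0.179, "tz": 0.032, "rx": 0, "ry": 0, "rz": -0.961, "jaw": 0.5},
  {"tx": -0.315, "ty": -0.179, "tz": 0.032, "rx": 0, "ry": 0, "rz": -0.961, "jaw": 0.5},
  {"tx": -0.315, "ty": -0.179, "tz": 0.032, "rx": 0, "ry": 0, "rz": -0.961, "jaw": 0.5},
  {"tx": -0.315, "ty": -0.179, "tz": 0.032, "rx": 0, "ry": 0, "rz": -0.961, "jaw": 0.5},
  {"tx": -0.315, "ty": -0.179, "tz": 0.032, "rx": 0, "ry": 0, "rz": -0.961, "jaw": 0.5},
  {"tx": -0.315, "ty": -0.179, "tz": 0.032, "rx": 0, "ry": 0, "rz": -0.961, "jaw": 0.5},
], grip_force=20)

```text
time: 1.45
position: [0.4841, 0.2946, 0.1906]
tool_rot: [-0.817, 3.034, 0.001]
ft_force: [0.6, -0.2, -0.6]
grip_width: 0.5
```

```bash
cat > look.py <<'E'
from h import *
import json,sys
n=sys.argv[1]
s=ctrl.get_state();print(s["time"],s["position"].round(4),s["tool_rot"].round(4),"qd",abs(s["qd"]).max().round(3),s["joint_positions"].round(2),"F",s["ft_force"].round(1),"g",s["grip_width"])
R=Ro.from_rotvec(s["tool_rot"]).as_matrix();print("yaw",np.degrees(np.arctan2(R[1,1],R[0,1])).round(2),"tilt",R[:2,2].round(4))
for c in sys.argv[2:]:
    w=camera_info(c);json.dump({k:np.array(v).tolist() for k,v in w.items()},open(f"{c}{n}.json","w"))
    cv2.imwrite(f"pics/{c}{n}.png",get_image(c)[:,:,::-1])
E
python3 look.py 2 wrist
```

```text
1.45 [0.4841 0.2946 0.1906] [-8.1680e-01  3.0335e+00  6.0000e-04] qd 0.006 [-0.64  0.16  0.05  1.71 -0.01  1.27  1.51] F [ 0.6 -0.2 -0.6] g 0.5002767416663393
yaw 120.14 tilt [-0.0001  0.0004]
```

View pics/wrist2.png

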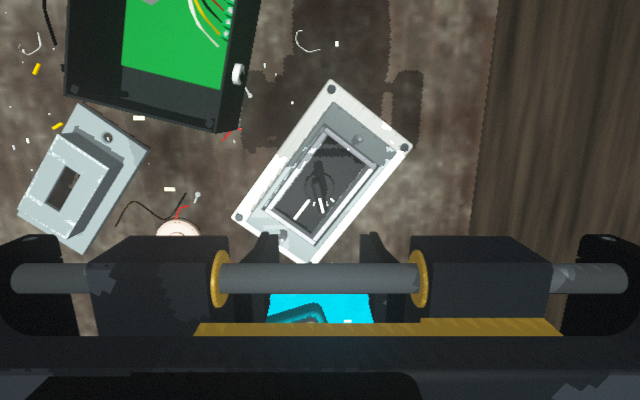

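```bash
python3 - <<'E'
import cv2
im=cv2.imread("pics/wrist2.png")
cv2.imwrite("pics/w2c.png",cv2.resize(im[70:270,220:420],None,fx=3,fy=3,interpolation=cv2.INTER_CUBIC))
E
```

```text
(no output)
```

View pics/w2c.png

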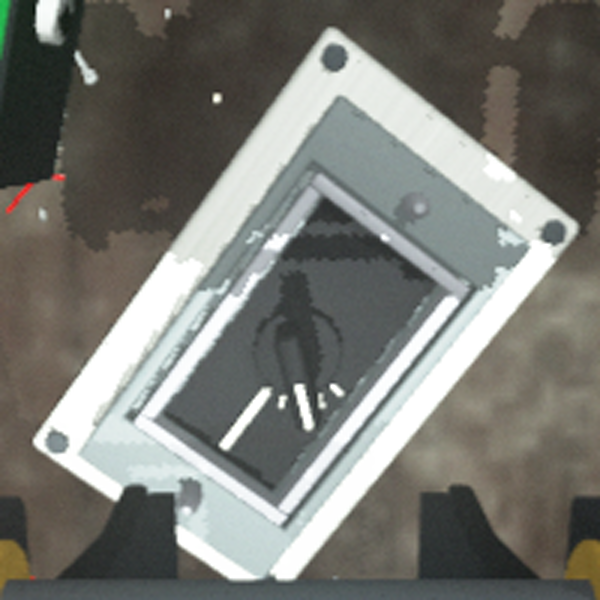

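```bash
cat > p.py <<'E'
from h import *
import json
w=json.load(open("wrist2.json"))
g=lambda u,v,z:ray(w,u/3+220,v/3+70,z)
a,b=g(298,385,.074),g(308,428,.074);print("ptr",a,b,np.degrees(np.arctan2(*(b-a)[1::-1])),np.linalg.norm(b-a))
i,j=g(268,390,.02),g(222,448,.02);print("idx",i,j,np.degrees(np.arctan2(*(j-i)[1::-1])))
d1,d2=g(190,482,.05),g(414,200,.05);print("dow",d1,d2,(d1+d2)/2,np.linalg.norm(d1-d2),np.degrees(np.arctan2(*(d1-d2)[1::-1])))
P=[g(36,440,.01),g(333,28,.01),g(580,228,.01)]
print(P,(P[0]+P[2])/2,np.linalg.norm(P[0]-P[1]),np.linalg.norm(P[2]-P[1]),np.degrees(np.arctan2(*(P[0]-P[1])[1::-1])),np.degrees(np.arctan2(*(P[1]-P[2])[1::-1])))
F=[g(133,415,.039),g(318,172,.039),g(470,288,.039),g(283,525,.039)];print("frame",sum(F)/4,[np.linalg.norm(F[k]-F[k-1]).round(4) for k in range(4)],np.degrees(np.arctan2(*(F[0]-F[1])[1::-1])),np.degrees(np.arctan2(*(F[3]-F[2])[1::-1])))
E
python3 p.py
```

```text
ptr [0.48563334 0.29618751 0.074     ] [0.49565647 0.30547344 0.074     ] 42.81355393322602 0.013663510919910011
idx [0.50462351 0.29502982 0.02      ] [0.53170383 0.29139453 0.02      ] -7.645742637867071
dow [0.53759309 0.28508122 0.05      ] [0.42256132 0.30070618 0.05      ] [0.4800772 0.2928937 0.05     ] 0.11608809952756938 -7.735243740532265
[array([0.5667502 , 0.23130879, 0.01      ]), array([0.38835384, 0.25328041, 0.01      ]), array([0.40155911, 0.36139641, 0.01      ])] [0.48415465 0.2963526  0.01      ] 0.17974429507591266 0.10891946137894065 -7.0212936902342316 -96.9636060961274
frame [0.4843569  0.29594358 0.039     ] [np.float64(0.0641), np.float64(0.1009), np.float64(0.0617), np.float64(0.1028)] -7.658720073836399 -6.314320004505182
```

```bash
python3 - <<'E'
from h import *
print(delta([.4845,.295,.045],down(np.radians(132.8))))
E
```

```text
(array([-0.0005,  0.0004,  0.1456]), array([ 2.000e-04,  1.000e-04, -2.214e-01]))
```

Request:
carry_out([
  {"tx": -0.0005, "ty": 0.0005, "tz": 0.04, "rx": 0, "ry": 0, "rz": -0.111, "jaw": 0.5},
  {"tx": -0.0005, "ty": 0.0005, "tz": 0.08, "rx": 0, "ry": 0, "rz": -0.221, "jaw": 0.5},
  {"tx": -0.0005, "ty": 0.0005, "tz": 0.11, "rx": 0, "ry": 0, "rz": -0.221, "jaw": 0.5},
  {"tx": -0.0005, "ty": 0.0005, "tz": 0.135, "rx": 0, "ry": 0, "rz": -0.221, "jaw": 0.5},
  {"tx": -0.0005, "ty": 0.0005, "tz": 0.1455, "rx": 0, "ry": 0, "rz": -0.221, "jaw": 0.5},
  {"tx": -0.0005, "ty": 0.0005, "tz": 0.1455, "rx": 0, "ry": 0, "rz": -0.221, "jaw": 0.3},
  {"tx": -0.0005, "ty": 0.0005, "tz": 0.1455, "rx": 0, "ry": 0, "rz": -0.221, "jaw": 0},
  {"tx": -0.0005, "ty": 0.0005, "tz": 0.1455, "rx": 0, "ry": 0, "rz": -0.221, "jaw": 0},
  {"tx": -0.0005, "ty": 0.0005, "tz": 0.1455, "rx": 0, "ry": 0, "rz": -0.221, "jaw": 0},
  {"tx": -0.0005, "ty": 0.0005, "tz": 0.1455, "rx": 0, "ry": 0, "rz": -0.221, "jaw": 0},
  {"tx": -0.0005, "ty": 0.0005, "tz": 0.1455, "rx": 0, "ry": 0, "rz": -0.221, "jaw": 0},
], grip_force=20)

```text
time: 2.88
position: [0.4848, 0.2951, 0.0458]
tool_rot: [-1.143, 2.926, 0.003]
ft_force: [-3.4, 2.5, 5.8]
grip_width: 0.094
```

```bash
python3 look.py 3 wrist scene;python3 -c "
import cv2;im=cv2.imread('pics/scene3.png');cv2.imwrite('pics/scene3c.png',cv2.resize(im[120:280,140:380],None,fx=3,fy=3))"
```

```text
2.875 [0.4848 0.2951 0.0458] [-1.1433e+00  2.9256e+00  2.5000e-03] qd 0.002 [-0.61  0.3   0.03  1.85 -0.01  0.99  1.73] F [-3.4  2.5  5.8] g 0.09444646661409141
yaw 132.69 tilt [-0.0001  0.0017]
```

View pics/wrist3.png

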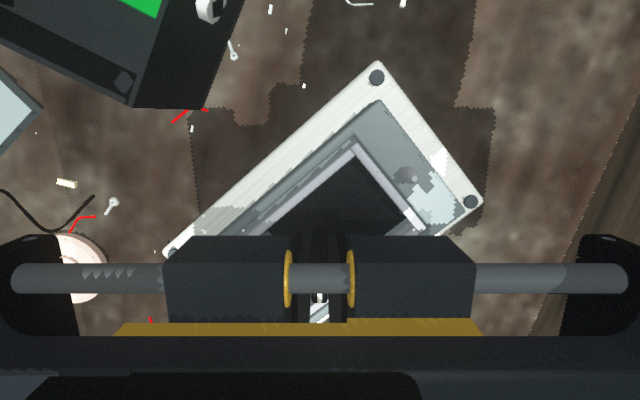

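View pics/scene3c.png

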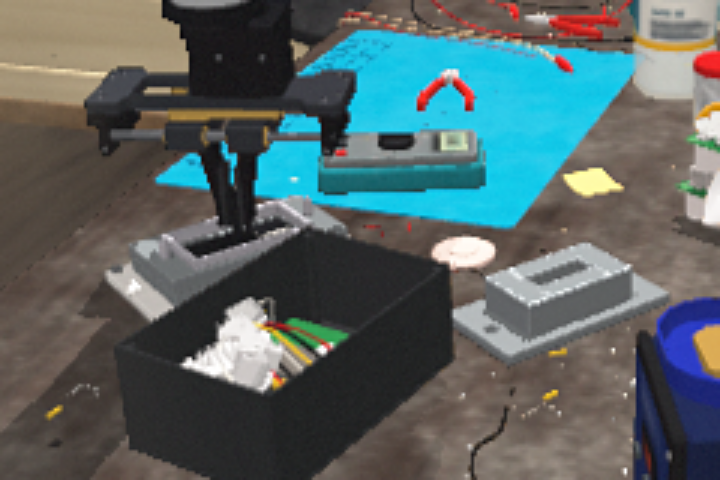

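Request:
carry_out([
  {"tx": 0, "ty": 0, "tz": 0, "rx": 0, "ry": 0, "rz": 0.14, "jaw": 0},
  {"tx": 0, "ty": 0, "tz": 0, "rx": 0, "ry": 0, "rz": 0.28, "jaw": 0},
  {"tx": 0, "ty": 0, "tz": 0, "rx": 0, "ry": 0, "rz": 0.42, "jaw": 0},
  {"tx": 0, "ty": 0, "tz": 0, "rx": 0, "ry": 0, "rz": 0.56, "jaw": 0},
  {"tx": 0, "ty": 0, "tz": 0, "rx": 0, "ry": 0, "rz": 0.7, "jaw": 0},
  {"tx": 0, "ty": 0, "tz": 0, "rx": 0, "ry": 0, "rz": 0.82, "jaw": 0},
  {"tx": 0, "ty": 0, "tz": 0, "rx": 0, "ry": 0, "rz": 0.869, "jaw": 0},
  {"tx": 0, "ty": 0, "tz": 0, "rx": 0, "ry": 0, "rz": 0.869, "jaw": 0},
  {"tx": 0, "ty": 0, "tz": 0, "rx": 0, "ry": 0, "rz": 0.869, "jaw": 0},
])

```text
time: 4.1
position: [0.4848, 0.295, 0.0458]
tool_rot: [-0.195, -3.135, -0.002]
ft_force: [-3.8, 3.6, 5.3]
grip_width: 0.089
```

```bash
python3 look.py 4
```

```text
4.1 [0.4848 0.295  0.0458] [-1.9470e-01 -3.1353e+00 -2.4000e-03] qd 0.002 [-0.72  0.3   0.15  1.86 -0.05  0.99  0.9 ] F [-3.8  3.6  5.3] g 0.08880432088505842
yaw 82.89 tilt [-0.0002  0.0015]
```

Request:
carry_out([
  {"tx": 0, "ty": 0, "tz": 0, "rx": 0, "ry": 0, "rz": 0, "jaw": 0.4},
  {"tx": 0, "ty": 0, "tz": 0, "rx": 0, "ry": 0, "rz": 0, "jaw": 0.4},
  {"tx": 0, "ty": 0, "tz": 0, "rx": 0, "ry": 0, "rz": 0, "jaw": 0.4},
  {"tx": 0, "ty": 0, "tz": -0.03, "rx": 0, "ry": 0, "rz": 0, "jaw": 0.6},
  {"tx": 0, "ty": 0, "tz": -0.08, "rx": 0, "ry": 0, "rz": 0, "jaw": 1},
  {"tx": 0, "ty": 0, "tz": -0.135, "rx": 0, "ry": 0, "rz": 0, "jaw": 1},
  {"tx": 0, "ty": 0, "tz": -0.165, "rx": 0, "ry": 0, "rz": 0, "jaw": 1},
  {"tx": 0, "ty": 0, "tz": -0.165, "rx": 0, "ry": 0, "rz": 0, "jaw": 1},
  {"tx": 0, "ty": 0, "tz": -0.165, "rx": 0, "ry": 0, "rz": 0, "jaw": 1},
])

```text
time: 5.22
position: [0.4847, 0.2931, 0.2088]
tool_rot: [-0.196, -3.134, 0.002]
ft_force: [0.3, -0.2, 0.3]
grip_width: 0.967
```

```bash
python3 look.py 5 wrist;python3 -c "
import cv2;im=cv2.imread('pics/wrist5.png');cv2.imwrite('pics/w5c.png',cv2.resize(im[70:270,220:420],None,fx=3,fy=3,interpolation=cv2.INTER_CUBIC))"
```

```text
5.225 [0.4847 0.2931 0.2088] [-1.9630e-01 -3.1342e+00  2.1000e-03] qd 0.016 [-0.74  0.15  0.16  1.69 -0.02  1.31  0.88] F [ 0.3 -0.2  0.3] g 0.9668162724161844
yaw 82.83 tilt [-0.0014 -0.0012]
```

View pics/w5c.png

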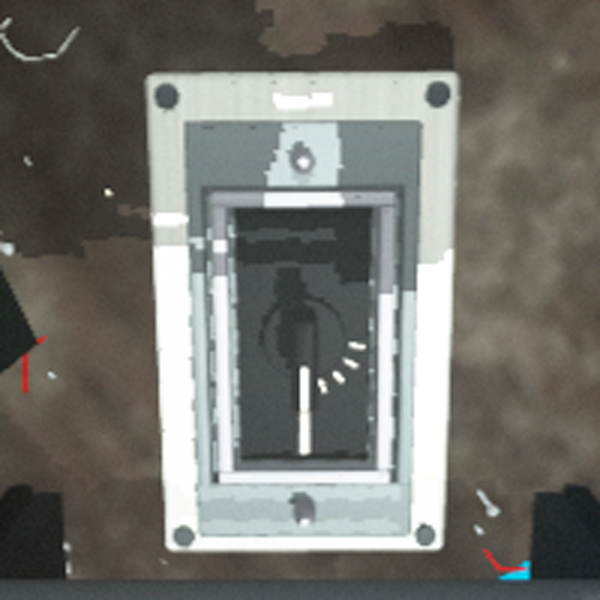

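View pics/wrist5.png

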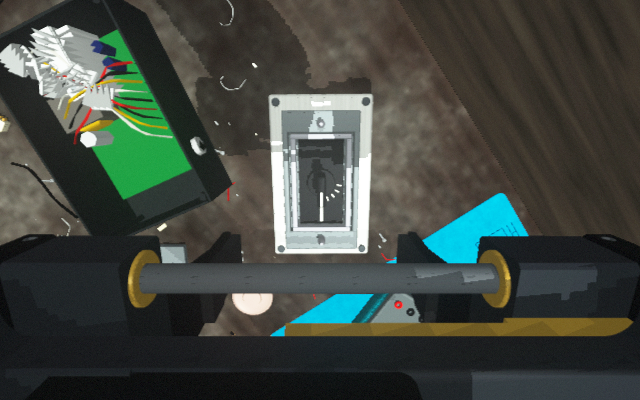

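```bash
cat > p5.py <<'E'
from h import *
import json
w=json.load(open("wrist5.json"))
g=lambda u,v,z:ray(w,u/3+220,v/3+70,z)
ang=lambda d:np.degrees(np.arctan2(d[1],d[0])).round(2)
P=[g(147,74,.01),g(461,72,.01),g(442,551,.01),g(167,550,.01)]
print("plate",(sum(P)/4).round(4),[np.linalg.norm(P[k]-P[k-1]).round(4) for k in range(4)],ang(P[3]-P[0]),ang(P[2]-P[1]),ang(P[0]-P[1])-90,ang(P[3]-P[2])-90)
F=[g(206,192,.039),g(403,190,.039),g(396,484,.039),g(214,484,.039)]
print("frame",(sum(F)/4).round(4),[np.linalg.norm(F[k]-F[k-1]).round(4) for k in range(4)],ang(F[3]-F[0]),ang(F[2]-F[1]))
for v in ((161,514),(160,518)):
  d1,d2=g(303,v[1],.05),g(302,v[0],.05);print("dow",((d1+d2)/2).round(4),np.linalg.norm(d1-d2).round(4),ang(d1-d2))
a,b=g(304,412,.074),g(304,368,.074);print("ptr",a,b,ang(a-b))
a,b=g(304,452,.02),g(304,416,.02);print("idx",a,b,ang(a-b))
E
python3 p5.py
```

```text
plate [0.4855 0.2963 0.01  ] [np.float64(0.182), np.float64(0.1109), np.float64(0.183), np.float64(0.1106)] -6.96 -7.07 -186.85 -187.38
frame [0.4855 0.2963 0.039 ] [np.float64(0.1039), np.float64(0.066), np.float64(0.1045), np.float64(0.066)] -6.98 -6.96
dow [0.484  0.2956 0.05  ] 0.1215 -6.95
dow [0.4846 0.2956 0.05  ] 0.1233 -6.95
ptr [0.50019012 0.29397902 0.074     ] [0.48591195 0.2957533  0.074     ] -7.08
idx [0.53136308 0.29041408 0.02      ] [0.51721889 0.29217172 0.02      ] -7.08
```

```bash
python3 - <<'E'
from h import *
print(delta([.615,.069,.205],down(np.radians(82.95))))
E
```

```text
(array([-0.1575, -0.206 ,  0.0034]), array([-0.0021, -0.002 , -0.0019]))
```

Request:
carry_out([
  {"tx": -0.157, "ty": -0.206, "tz": 0.003, "rx": 0, "ry": 0, "rz": -0.002, "jaw": 1},
  {"tx": -0.157, "ty": -0.206, "tz": 0.003, "rx": 0, "ry": 0, "rz": -0.002, "jaw": 1},
  {"tx": -0.157, "ty": -0.206, "tz": 0.003, "rx": 0, "ry": 0, "rz": -0.002, "jaw": 1},
  {"tx": -0.157, "ty": -0.206, "tz": 0.003, "rx": 0, "ry": 0, "rz": -0.002, "jaw": 1},
  {"tx": -0.157, "ty": -0.206, "tz": 0.003, "rx": 0, "ry": 0, "rz": -0.002, "jaw": 1},
  {"tx": -0.157, "ty": -0.206, "tz": 0.003, "rx": 0, "ry": 0, "rz": -0.002, "jaw": 1},
  {"tx": -0.157, "ty": -0.206, "tz": 0.003, "rx": 0, "ry": 0, "rz": -0.002, "jaw": 1},
  {"tx": -0.157, "ty": -0.206, "tz": 0.003, "rx": 0, "ry": 0, "rz": -0.002, "jaw": 1},
])

```text
time: 6.28
position: [0.6147, 0.0719, 0.2069]
tool_rot: [-0.188, -3.136, -0.001]
ft_force: [0.5, -0.3, 0.1]
grip_width: 1.0
```

```bash
python3 look.py 6 wrist;python3 -c "
import cv2;im=cv2.imread('pics/wrist6.png');cv2.imwrite('pics/w6c.png',cv2.resize(im[70:270,220:420],None,fx=3,fy=3,interpolation=cv2.INTER_CUBIC))"
```

```text
6.275 [0.6147 0.0719 0.2069] [-1.8780e-01 -3.1356e+00 -1.1000e-03] qd 0.008 [-0.44  0.27  0.34  1.57 -0.09  1.32  1.36] F [ 0.5 -0.3  0.1] g 0.9999821799029404
yaw 83.15 tilt [-0.0004  0.0007]
```

View pics/w6c.png

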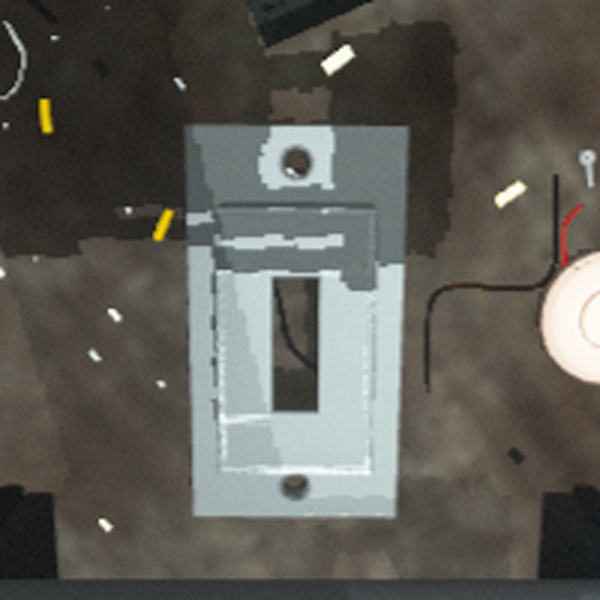

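```bash
cat > p6.py <<'E'
from h import *
import json
w=json.load(open("wrist6.json"))
g=lambda u,v,z:ray(w,u/3+220,v/3+70,z)
ang=lambda d:np.degrees(np.arctan2(d[1],d[0])).round(2)
def q(n,L,z):
  P=[g(u,v,z) for u,v in L]
  print(n,(sum(P)/4).round(4),[np.linalg.norm(P[k]-P[k-1]).round(4) for k in range(4)],ang(P[3]-P[0]),ang(P[2]-P[1]))
q("flange",[(185,125),(409,126),(397,518),(193,516)],.008)
q("window",[(271,277),(320,277),(319,412),(272,411)],.034)
d1,d2=g(295,486,.008),g(297,160,.008);print("holes",((d1+d2)/2).round(4),np.linalg.norm(d1-d2).round(4),ang(d1-d2))
print(delta([.615,.0705,.012],down(np.radians(82.95))))
E
python3 p6.py
```

```text
flange [0.617  0.0722 0.008 ] [np.float64(0.15), np.float64(0.0802), np.float64(0.1505), np.float64(0.0813)] -7.38 -6.98
window [0.6167 0.0721 0.034 ] [np.float64(0.0482), np.float64(0.0169), np.float64(0.0486), np.float64(0.0169)] -6.85 -6.95
holes [0.6164 0.0723 0.008 ] 0.1252 -7.24
(array([-0.0003, -0.0012,  0.1951]), array([ 0.0006, -0.0002,  0.003 ]))
```

```bash
python3 - <<'E'
from h import *
print(delta([.6166,.0722,.0130],down(np.radians(82.95))))
E
```

```text
(array([-0.0017,  0.0007,  0.1941]), array([ 0.0006, -0.0002,  0.003 ]))
```

Request:
carry_out([
  {"tx": -0.002, "ty": 0.0005, "tz": 0.05, "rx": 0, "ry": 0, "rz": 0.003, "jaw": 1},
  {"tx": -0.002, "ty": 0.0005, "tz": 0.1, "rx": 0, "ry": 0, "rz": 0.003, "jaw": 1},
  {"tx": -0.002, "ty": 0.0005, "tz": 0.145, "rx": 0, "ry": 0, "rz": 0.003, "jaw": 1},
  {"tx": -0.002, "ty": 0.0005, "tz": 0.175, "rx": 0, "ry": 0, "rz": 0.003, "jaw": 1},
  {"tx": -0.002, "ty": 0.0005, "tz": 0.19, "rx": 0, "ry": 0, "rz": 0.003, "jaw": 1},
  {"tx": -0.002, "ty": 0.0005, "tz": 0.194, "rx": 0, "ry": 0, "rz": 0.003, "jaw": 1},
  {"tx": -0.002, "ty": 0.0005, "tz": 0.194, "rx": 0, "ry": 0, "rz": 0.003, "jaw": 1},
  {"tx": -0.002, "ty": 0.0005, "tz": 0.194, "rx": 0, "ry": 0, "rz": 0.003, "jaw": 0.55},
  {"tx": -0.002, "ty": 0.0005, "tz": 0.194, "rx": 0, "ry": 0, "rz": 0.003, "jaw": 0.55},
  {"tx": -0.002, "ty": 0.0005, "tz": 0.194, "rx": 0, "ry": 0, "rz": 0.003, "jaw": 0.4},
  {"tx": -0.002, "ty": 0.0005, "tz": 0.194, "rx": 0, "ry": 0, "rz": 0.003, "jaw": 0.4},
  {"tx": -0.002, "ty": 0.0005, "tz": 0.194, "rx": 0, "ry": 0, "rz": 0.003, "jaw": 0.4},
], grip_force=40)

```text
time: 7.82
position: [0.6175, 0.0701, 0.0133]
tool_rot: [0.197, 3.135, 0.0]
ft_force: [-0.0, 0.4, 1.2]
grip_width: 0.642
```

```bash
python3 look.py 7 wrist
```

```text
7.825 [0.6175 0.0701 0.0133] [1.9750e-01 3.1351e+00 4.0000e-04] qd 0.001 [-0.41  0.45  0.31  1.75 -0.16  0.97  1.41] F [-0.   0.4  1.2] g 0.6415469526182798
yaw 82.79 tilt [0.0003 0.0002]
```

View pics/wrist7.png

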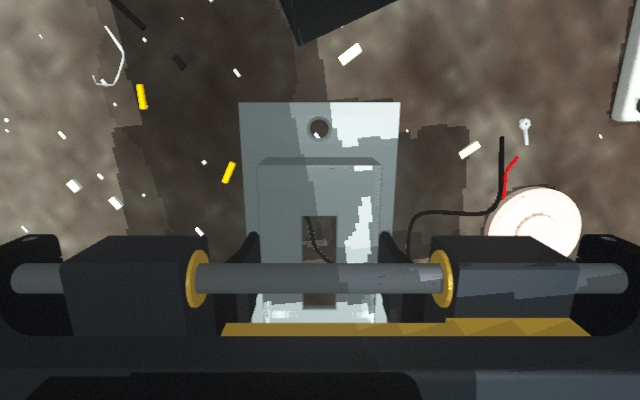

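```bash
cat > hole.py <<'E'
from h import *
import json,sys
n=sys.argv[1];z=float(sys.argv[2])
w=json.load(open(f"wrist{n}.json"));im=cv2.imread(f"pics/wrist{n}.png",0)
roi=im[110:145,300:340]
m=(roi<75).astype(np.uint8);k,l,st,c=cv2.connectedComponentsWithStats(m)
for i in range(1,k):print(st[i],c[i]+[300,110])
u,v=float(sys.argv[3]),float(sys.argv[4])
p=ray(w,u,v,z);s=ctrl.get_state()
print("hole",p,"tool",Ro.from_rotvec(s["tool_rot"]).inv().apply(p-s["position"]))
cv2.imwrite(f"pics/hole{n}.png",cv2.resize(im[90:170,270:370],None,fx=6,fy=6,interpolation=cv2.INTER_CUBIC))
E
python3 hole.py 7 .008 319 127.5
```

```text
[ 10   9  18  19 230] [319.0173913 127.4173913]
hole [0.55407356 0.07896214 0.008     ] tool [0.06400243 0.00077558 0.00526324]
```

View pics/hole7.png

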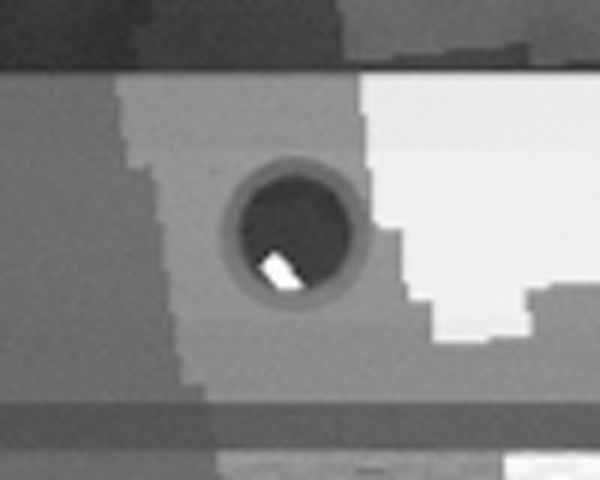

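```bash
python3 - <<'E'
from h import *
print(delta([.4864,.2951,.14],down(np.radians(82.95))))
E
```

```text
(array([ 0.1582,  0.2068, -0.1267]), array([ 0.0003,  0.0002, -0.0027]))
```

Request:
carry_out([
  {"tx": 0, "ty": 0, "tz": -0.03, "rx": 0, "ry": 0, "rz": 0, "jaw": 0.4},
  {"tx": 0, "ty": 0, "tz": -0.07, "rx": 0, "ry": 0, "rz": 0, "jaw": 0.4},
  {"tx": 0, "ty": 0, "tz": -0.11, "rx": 0, "ry": 0, "rz": 0, "jaw": 0.4},
  {"tx": 0.02, "ty": 0.03, "tz": -0.127, "rx": 0, "ry": 0, "rz": -0.003, "jaw": 0.4},
  {"tx": 0.05, "ty": 0.07, "tz": -0.127, "rx": 0, "ry": 0, "rz": -0.003, "jaw": 0.4},
  {"tx": 0.08, "ty": 0.11, "tz": -0.127, "rx": 0, "ry": 0, "rz": -0.003, "jaw": 0.4},
  {"tx": 0.115, "ty": 0.15, "tz": -0.127, "rx": 0, "ry": 0, "rz": -0.003, "jaw": 0.4},
  {"tx": 0.145, "ty": 0.19, "tz": -0.127, "rx": 0, "ry": 0, "rz": -0.003, "jaw": 0.4},
  {"tx": 0.158, "ty": 0.207, "tz": -0.127, "rx": 0, "ry": 0, "rz": -0.003, "jaw": 0.4},
  {"tx": 0.158, "ty": 0.207, "tz": -0.127, "rx": 0, "ry": 0, "rz": -0.003, "jaw": 0.4},
  {"tx": 0.158, "ty": 0.207, "tz": -0.127, "rx": 0, "ry": 0, "rz": -0.003, "jaw": 0.4},
  {"tx": 0.158, "ty": 0.207, "tz": -0.127, "rx": 0, "ry": 0, "rz": -0.003, "jaw": 0.4},
])

```text
time: 9.38
position: [0.4877, 0.2933, 0.14]
tool_rot: [0.198, 3.135, -0.001]
ft_force: [0.7, -0.1, -1.3]
grip_width: 0.641
```

```bash
python3 look.py 8 wrist scene; python3 hole.py 8 .135 319 127.5;python3 -c "
import cv2;im=cv2.imread('pics/scene8.png');cv2.imwrite('pics/scene8c.png',cv2.resize(im[120:280,140:380],None,fx=3,fy=3))"
```

```text
9.375 [0.4877 0.2933 0.14  ] [ 1.9760e-01  3.1351e+00 -1.1000e-03] qd 0.005 [-0.76  0.2   0.19  1.77 -0.04  1.17  0.89] F [ 0.7 -0.1 -1.3] g 0.6405264997208079
yaw 82.79 tilt [ 0.0003 -0.0007]
hole [0.42423201 0.30208695 0.135     ] tool [0.06369434 0.00027508 0.00501303]
```

View pics/wrist8.png

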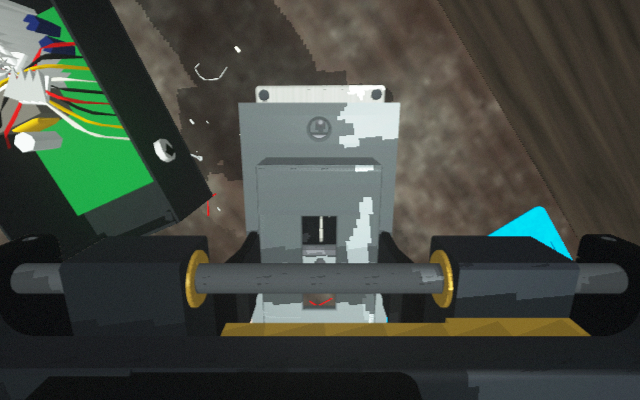

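View pics/scene8c.png

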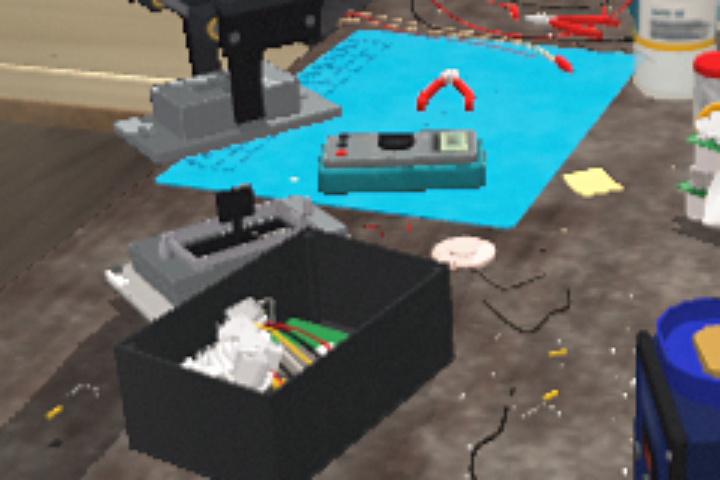

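View pics/hole8.png

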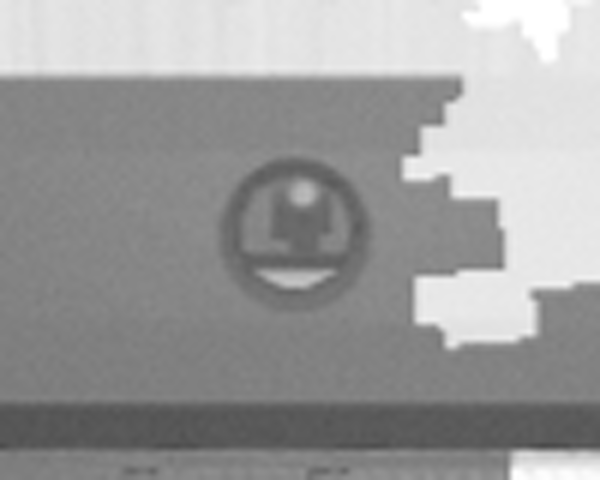

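```bash
python3 - <<'E'
from h import *
import json
w=json.load(open("wrist8.json"));s=ctrl.get_state();R=Ro.from_rotvec(s["tool_rot"]);print(s["position"])
d=ray(w,320.3,121.7,.05);h=ray(w,319.2,128.8,.1347)
pc=np.array([ray(w,255.5,85.5,.01),ray(w,387,85.5,.01)]);print(pc,np.linalg.norm(pc[0]-pc[1]),pc.mean(0))
ax=np.array([np.cos(np.radians(-7.05)),np.sin(np.radians(-7.05)),0])
print("dowel",d,"hole",h,"seat by dowel",d+ax*.062,"by plate edge",pc.mean(0)+ax*.092)
print("shift tool",R.inv().apply(d-h))
i=[ray(w,321,218,.074),ray(w,321,243,.074)];print(i, np.degrees(np.arctan2(*(i[1]-i[0])[1::-1])))
E
```

```text
[0.48739242 0.29386089 0.14002677]
[[0.38771008 0.25211616 0.01      ]
 [0.40183582 0.36323409 0.01      ]] 0.11201218248003203 [0.39477295 0.30767512 0.01      ]
dowel [0.42346105 0.30312597 0.05      ] hole [0.42489246 0.30210483 0.1347    ] seat by dowel [0.4849923  0.29551637 0.05      ] by plate edge [0.48607738 0.29638346 0.01      ]
shift tool [0.00156589 0.00085981 0.08469941]
[array([0.49165047, 0.29498489, 0.074     ]), array([0.51135197, 0.29251614, 0.074     ])] -7.142369171372386
```

Request:
carry_out([
  {"tx": 0.0015, "ty": 0.001, "tz": 0.02, "rx": 0, "ry": 0, "rz": 0, "jaw": 0.4},
  {"tx": 0.0015, "ty": 0.001, "tz": 0.045, "rx": 0, "ry": 0, "rz": 0, "jaw": 0.4},
  {"tx": 0.0015, "ty": 0.001, "tz": 0.065, "rx": 0, "ry": 0, "rz": 0, "jaw": 0.4},
  {"tx": 0.0015, "ty": 0.001, "tz": 0.07, "rx": 0, "ry": 0, "rz": 0, "jaw": 0.4},
  {"tx": 0.0015, "ty": 0.001, "tz": 0.07, "rx": 0, "ry": 0, "rz": 0, "jaw": 0.4},
  {"tx": 0.0015, "ty": 0.001, "tz": 0.07, "rx": 0, "ry": 0, "rz": 0, "jaw": 0.4},
  {"tx": 0.0015, "ty": 0.001, "tz": 0.07, "rx": 0, "ry": 0, "rz": 0, "jaw": 0.4},
])

```text
time: 10.35
position: [0.4858, 0.2967, 0.071]
tool_rot: [0.193, 3.134, 0.002]
ft_force: [0.7, -0.0, -0.7]
grip_width: 0.644
```

```bash
python3 look.py 9 wrist; python3 hole.py 9 .065 319.2 128.8
```

```text
10.35 [0.4858 0.2967 0.071 ] [1.9290e-01 3.1344e+00 1.8000e-03] qd 0.004 [-0.75  0.27  0.18  1.84 -0.06  1.04  0.9 ] F [ 0.7 -0.  -0.7] g 0.644281625387136
yaw 82.96 tilt [0.0013 0.001 ]
hole [0.42301647 0.30537026 0.065     ] tool [0.06323793 0.00094054 0.0057808 ]
```

View pics/wrist9.png

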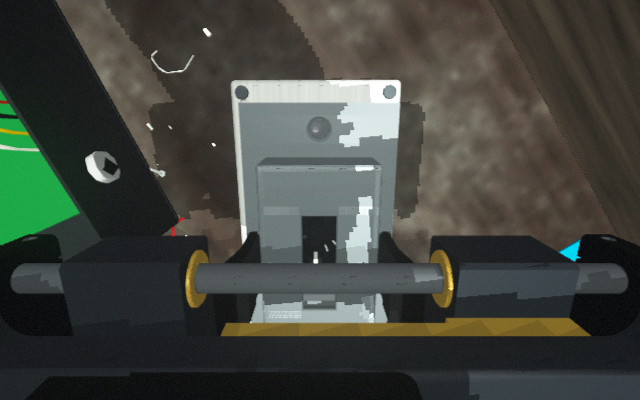

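View pics/hole9.png

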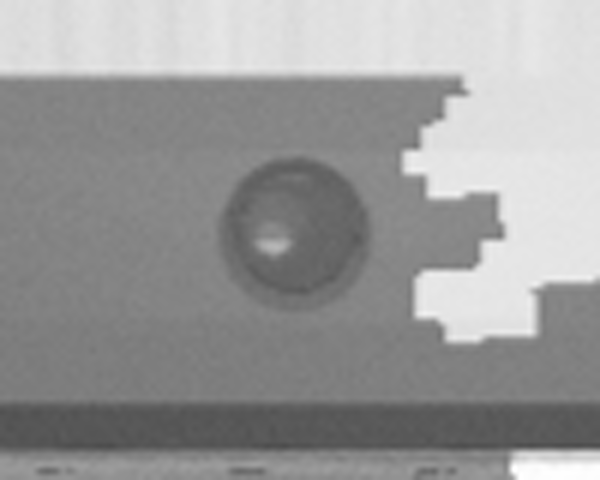

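```bash
python3 - <<'E'
from h import *
import json
w=json.load(open("wrist9.json"));s=ctrl.get_state();R=Ro.from_rotvec(s["tool_rot"]);print(s["position"])
h=ray(w,319.2,128.8,.0657)
for u,v in((315.3,129.5),(317.5,128.),(318.2,127.5)):
  d=ray(w,u,v,.05);print(d,"shift tool",R.inv().apply(d-h))
pc=np.array([ray(w,232,80,.01),ray(w,401,80,.01)]);print(pc,np.linalg.norm(pc[0]-pc[1]),pc.mean(0))
ax=np.array([np.cos(np.radians(-7.05)),np.sin(np.radians(-7.05)),0])
sp=pc.mean(0)+ax*.092;print("seat plate",sp,"cover center",h+ax*.062)
im=cv2.imread("pics/wrist9.png");cv2.imwrite("pics/hole9b.png",cv2.resize(im[112:146,300:340],None,fx=15,fy=15,interpolation=cv2.INTER_CUBIC))
E
```

```text
[0.48565662 0.29668541 0.07084138]
[0.4237913  0.30312992 0.05      ] shift tool [-0.00105927 -0.00214286  0.01569892]
[0.42313783 0.3044375  0.05      ] shift tool [-0.00025055 -0.00092518  0.01569934]
[0.42291808 0.30485442 0.05      ] shift tool [ 1.86173280e-05 -5.38317584e-04  1.56994620e-02]
[[0.38785548 0.2528961  0.01      ]
 [0.40132225 0.36158384 0.01      ]] 0.10951885140619069 [0.39458886 0.30723997 0.01      ]
seat plate [0.48589329 0.29594831 0.01      ] cover center [0.48451667 0.29776319 0.0657    ]
```

View pics/hole9b.png

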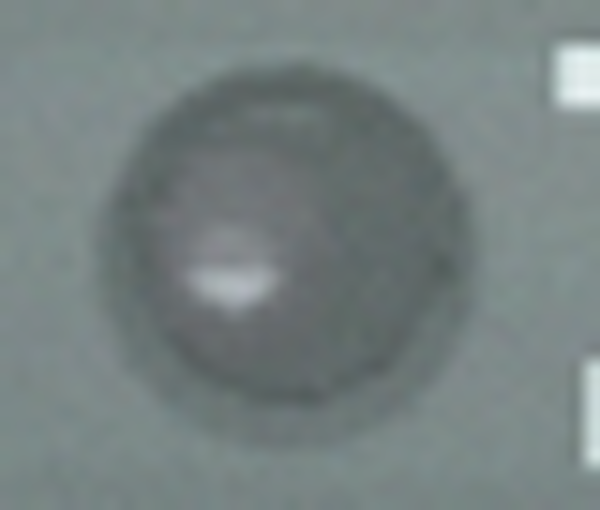

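Request:
carry_out([
  {"tx": -0.001, "ty": -0.002, "tz": 0.002, "rx": 0, "ry": 0, "rz": 0, "jaw": 0.4},
  {"tx": -0.001, "ty": -0.002, "tz": 0.004, "rx": 0, "ry": 0, "rz": 0, "jaw": 0.4},
  {"tx": -0.001, "ty": -0.002, "tz": 0.004, "rx": 0, "ry": 0, "rz": 0, "jaw": 0.4},
  {"tx": -0.001, "ty": -0.002, "tz": 0.004, "rx": 0, "ry": 0, "rz": 0, "jaw": 0.4},
  {"tx": -0.001, "ty": -0.002, "tz": 0.004, "rx": 0, "ry": 0, "rz": 0, "jaw": 0.4},
  {"tx": -0.001, "ty": -0.002, "tz": 0.004, "rx": 0, "ry": 0, "rz": 0, "jaw": 0.4},
])

```text
time: 11.15
position: [0.486, 0.2943, 0.0661]
tool_rot: [0.193, 3.136, 0.0]
ft_force: [0.5, 0.5, -1.3]
grip_width: 0.645
```

```bash
python3 look.py 10 wrist; python3 - <<'E'
import cv2
im=cv2.imread("pics/wrist10.png");cv2.imwrite("pics/hole10b.png",cv2.resize(im[112:146,300:340],None,fx=15,fy=15,interpolation=cv2.INTER_CUBIC))
E
```

```text
11.15 [0.486  0.2943 0.0661] [1.9270e-01 3.1355e+00 2.0000e-04] qd 0.002 [-0.75  0.28  0.18  1.84 -0.06  1.03  0.9 ] F [ 0.5  0.5 -1.3] g 0.645059186445546
yaw 82.97 tilt [0.0002 0.0001]
```

View pics/hole10b.png

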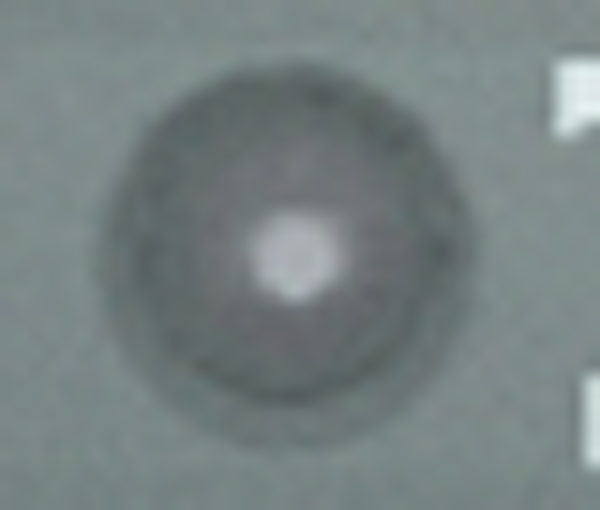

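Request:
carry_out([
  {"tx": 0, "ty": 0, "tz": 0.003, "rx": 0, "ry": 0, "rz": 0, "jaw": 0.4},
  {"tx": 0, "ty": 0, "tz": 0.006, "rx": 0, "ry": 0, "rz": 0, "jaw": 0.4},
  {"tx": 0, "ty": 0, "tz": 0.009, "rx": 0, "ry": 0, "rz": 0, "jaw": 0.4},
  {"tx": 0, "ty": 0, "tz": 0.012, "rx": 0, "ry": 0, "rz": 0, "jaw": 0.4},
  {"tx": 0, "ty": 0, "tz": 0.012, "rx": 0, "ry": 0, "rz": 0, "jaw": 0.4},
  {"tx": 0, "ty": 0, "tz": 0.012, "rx": 0, "ry": 0, "rz": 0, "jaw": 0.4},
])

```text
time: 11.95
position: [0.486, 0.2943, 0.0541]
tool_rot: [-0.193, -3.136, -0.0]
ft_force: [0.6, -0.0, -2.4]
grip_width: 0.64
```

```bash
python3 look.py 11 wrist scene; python3 - <<'E'
import cv2
im=cv2.imread("pics/wrist11.png");cv2.imwrite("pics/w11c.png",cv2.resize(im[60:330,220:420],None,fx=2.2,fy=2.2,interpolation=cv2.INTER_CUBIC))
im=cv2.imread('pics/scene11.png');cv2.imwrite('pics/scene11c.png',cv2.resize(im[150:250,160:320],None,fx=4,fy=4))
E
```

```text
11.95 [0.486  0.2943 0.0541] [-0.1928 -3.1357 -0.    ] qd 0.002 [-0.75  0.29  0.18  1.85 -0.06  1.    0.91] F [ 0.6 -0.  -2.4] g 0.6404482499014795
yaw 82.96 tilt [-0.  0.]
```

View pics/w11c.png

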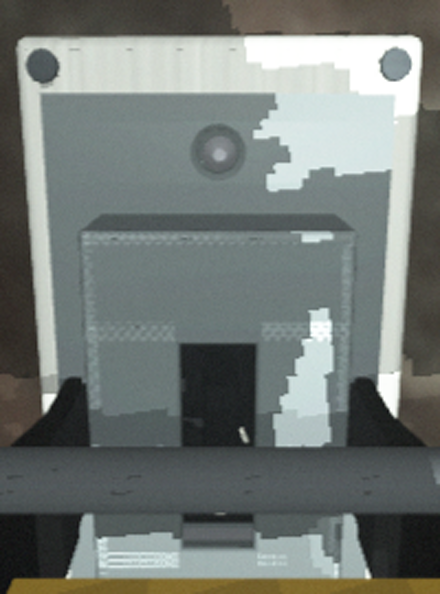

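View pics/scene11c.png

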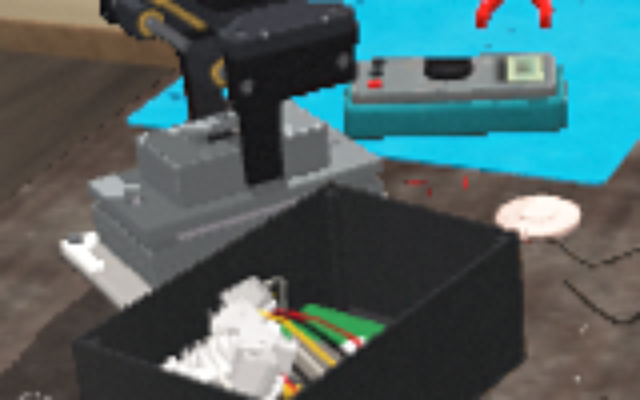

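Request:
carry_out([
  {"tx": 0, "ty": 0, "tz": 0.002, "rx": 0, "ry": 0, "rz": 0, "jaw": 0.4},
  {"tx": 0, "ty": 0, "tz": 0.004, "rx": 0, "ry": 0, "rz": 0, "jaw": 0.4},
  {"tx": 0, "ty": 0, "tz": 0.006, "rx": 0, "ry": 0, "rz": 0, "jaw": 0.4},
  {"tx": 0, "ty": 0, "tz": 0.007, "rx": 0, "ry": 0, "rz": 0, "jaw": 0.4},
  {"tx": 0, "ty": 0, "tz": 0.007, "rx": 0, "ry": 0, "rz": 0, "jaw": 0.4},
  {"tx": 0, "ty": 0, "tz": 0.007, "rx": 0, "ry": 0, "rz": 0, "jaw": 0.4},
])

```text
time: 12.8
position: [0.4862, 0.2944, 0.0474]
tool_rot: [0.193, 3.135, 0.0]
ft_force: [-0.4, -1.1, 5.3]
grip_width: 0.642
```

```bash
python3 look.py 12
```

```text
12.8 [0.4862 0.2944 0.0474] [1.9270e-01 3.1353e+00 5.0000e-04] qd 0.002 [-0.75  0.3   0.18  1.86 -0.06  0.99  0.91] F [-0.4 -1.1  5.3] g 0.6418811469869438
yaw 82.96 tilt [0.0004 0.0003]
```

Request:
carry_out([
  {"tx": 0, "ty": 0, "tz": 0, "rx": 0, "ry": 0, "rz": 0, "jaw": 0.4},
  {"tx": 0, "ty": 0, "tz": 0.0005, "rx": 0, "ry": 0, "rz": 0, "jaw": 0.4},
  {"tx": 0, "ty": 0, "tz": 0.001, "rx": 0, "ry": 0, "rz": 0, "jaw": 0.4},
  {"tx": 0, "ty": 0, "tz": 0.001, "rx": 0, "ry": 0, "rz": 0, "jaw": 0.4},
  {"tx": 0, "ty": 0, "tz": 0.001, "rx": 0, "ry": 0, "rz": 0, "jaw": 0.4},
], grip_force=55)

```text
time: 13.42
position: [0.4862, 0.2944, 0.0472]
tool_rot: [0.193, 3.135, 0.001]
ft_force: [-2.8, -2.3, 10.6]
grip_width: 0.637
```

```bash
python3 look.py 13
```

```text
13.425 [0.4862 0.2944 0.0472] [1.9280e-01 3.1354e+00 7.0000e-04] qd 0.002 [-0.75  0.3   0.18  1.86 -0.06  0.99  0.91] F [-2.8 -2.3 10.6] g 0.6371300600431353
yaw 82.96 tilt [0.0003 0.0004]
```

Request:
carry_out([
  {"tx": 0, "ty": 0, "tz": 0.0005, "rx": 0, "ry": 0, "rz": 0, "jaw": 0.4},
  {"tx": 0, "ty": 0, "tz": 0.001, "rx": 0, "ry": 0, "rz": 0, "jaw": 0.4},
  {"tx": 0, "ty": 0, "tz": 0.001, "rx": 0, "ry": 0, "rz": 0, "jaw": 0.4},
  {"tx": 0, "ty": 0, "tz": 0.001, "rx": 0, "ry": 0, "rz": 0, "jaw": 0.4},
])

```text
time: 13.92
position: [0.4862, 0.2944, 0.0472]
tool_rot: [0.193, 3.136, 0.001]
ft_force: [-5.7, -3.7, 16.4]
grip_width: 0.64
```

```bash
python3 look.py 14 wrist scene top; python3 - <<'E'
import cv2
im=cv2.imread("pics/wrist14.png");cv2.imwrite("pics/w14c.png",cv2.resize(im[60:330,220:420],None,fx=2.2,fy=2.2,interpolation=cv2.INTER_CUBIC))
im=cv2.imread('pics/scene14.png');cv2.imwrite('pics/scene14c.png',cv2.resize(im[150:250,160:320],None,fx=5,fy=5))
E
```

```text
13.925 [0.4862 0.2944 0.0472] [1.9280e-01 3.1356e+00 8.0000e-04] qd 0.001 [-0.75  0.3   0.18  1.86 -0.06  0.99  0.91] F [-5.7 -3.7 16.4] g 0.6398913679390205
yaw 82.96 tilt [0.0001 0.0005]
```

View pics/w14c.png

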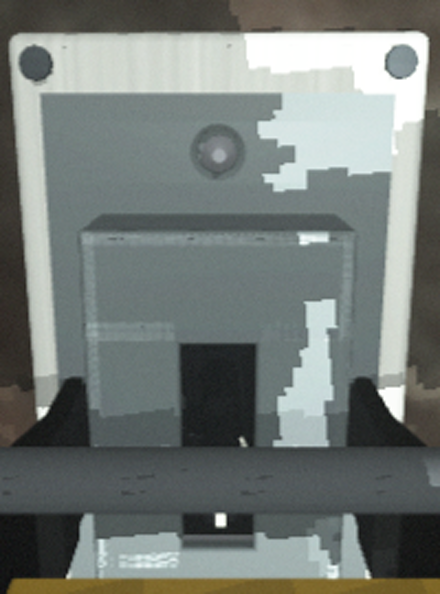

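View pics/scene14c.png

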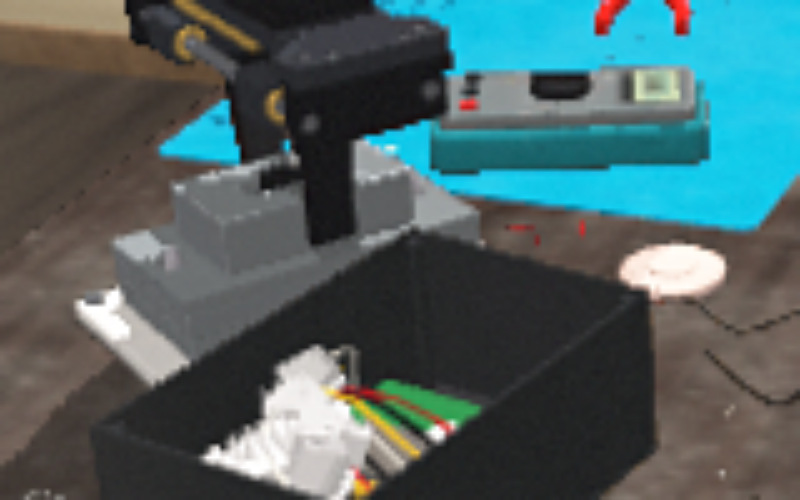

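View pics/top14.png

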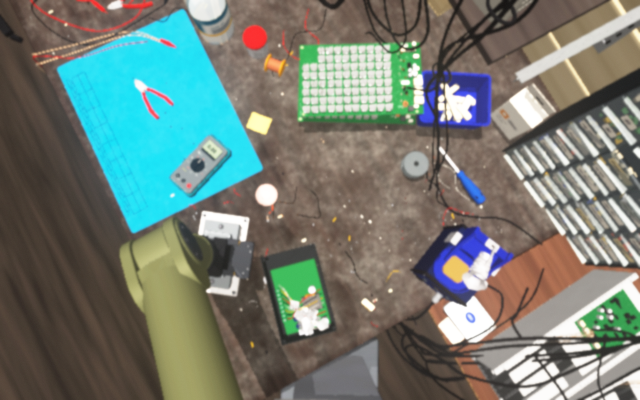

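```bash
python3 - <<'E'
from bench import ctrl
print(ctrl.close_job());s=ctrl.get_state();print(s["time"],s["position"],s["ft_force"])
E
```

```text
the job is handed in; nothing more can be done
None
the job is handed in; nothing more can be done
```

I turned the knob clockwise by about 0.87 rad until its pointer was on the long index line. I then fitted the cover over the dowels, pressed it shut, and handed the job in still gripping and pressing at 55 N grip, at about 14 s.

- **Knob:** before the cover went on, the pointer and the index line both measured -7.08° in the wrist picture.
- **Fit:** the -x dowel's tip was centred in its hole to within about 0.5 mm. I could not see the other dowel because the gripper hid it. The knob shows up through the window.
- **Flush:** at the last check the TCP was at z = 0.0472 m, where shutting flush should put it at about 0.0473 m. It stayed there while the wrist force reading rose from 10.6 to 16.4 N, so the halves are in contact. The tilt was under 0.001 rad, and the scene picture shows no gap on the side it can see.
- **Bystanders:** the multimeter, lid and spool are at the same pixels as at the start.

**Disagreements:**
- The top and wrist cameras differed by about 3 mm in y, so I aligned with the wrist camera alone.
- My first lateral correction overshot by about 2 mm. I mended it after a second look.
- About 6.8 N of sideways wrist force remained under the final press.

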